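# Swap which parts case stands open

### The job

We are done with the parts case with the orange lid and need the green one next: with light fingertip pushes only, tip the open orange lid over so that it falls shut, and reach under the green lid's front lip and push it up and past upright so that it stays fully open by itself. Do not pinch the lids or lift, tip or shove the cases, and leave everything else on the bench where it is.

Things in the scene. Friction and masses are not known exactly. Their poses are not given: they have to be found in the camera images.
- green_case: dark blue open-topped parts case whose lid is green, loose on the bench, about 0.9 kg, 110 mm deep (its x) by 150 mm wide (its y) by 70 mm high without the lid, walls 4 mm, divided inside to the rim; origin at the centre of its underside, z up; its x axis points from the front (lip side) to the hinge side, and its front is roughly towards the robot
- green_lid (a joint): angle of the green lid in rad: 0 = shut, level on the case; grows as its front edge rises; 1.57 = upright; 1.95 = fully open, leaning back against its stop. Starts shut. Free, lightly damped hinge: the lid (about 65 g, 0.04 N m when level) falls shut by itself below its balance angle of about 1.5 and falls back on its stop beyond it
- green_hinge (a point): middle of the green lid's hinge line, which runs along the case's y axis at its far upper edge: 55 mm behind the case's centre (+x of the case), 70.5 mm above its underside. The lid is a 110 x 150 x 5 mm plate reaching from here to the front; this line lies in its lower face
- green_lip_edge (a point): middle of the front edge, on the underside, of the green lid's lip: a flat tongue 60 mm wide (along y) and 5 mm thick that continues the lid 25 mm beyond the case's front wall. With the lid shut this point is 135 mm in front of the hinge line and level with it, 70.5 mm above the bench with free space below. Its axes are the lid's: x from front edge to hinge, z out of the lid's upper face
- green_lip: the green lid's lip itself; origin on its underside, 14 mm behind its front edge
- orange_case: dark blue open-topped parts case whose lid is orange, loose on the bench, about 0.9 kg, 110 mm deep (its x) by 150 mm wide (its y) by 70 mm high without the lid, walls 4 mm, divided inside to the rim; origin at the centre of its underside, z up; its x axis points from the front (lip side) to the hinge side, and its front is roughly towards the robot
- orange_lid (a joint): angle of the orange lid in rad: 0 = shut, level on the case; grows as its front edge rises; 1.57 = upright; 1.95 = fully open, leaning back against its stop. Starts open. Free, lightly damped hinge: the lid (about 65 g, 0.04 N m when level) falls shut by itself below its balance angle of about 1.5 and falls back on its stop beyond it
- orange_hinge (a point): middle of the orange lid's hinge line, which runs along the case's y axis at its far upper edge: 55 mm behind the case's centre (+x of the case), 70.5 mm above its underside. The lid is a 110 x 150 x 5 mm plate reaching from here to the front; this line lies in its lower face
- orange_lip_edge (a point): middle of the front edge, on the underside, of the orange lid's lip: a flat tongue 60 mm wide (along y) and 5 mm thick that continues the lid 25 mm beyond the case's front wall. With the lid shut this point is 135 mm in front of the hinge line and level with it, 70.5 mm above the bench with free space below. Its axes are the lid's: x from front edge to hinge, z out of the lid's upper face
- orange_lip: the orange lid's lip itself; origin on its underside, 14 mm behind its front edge
- green_pad: black rubber pad, 18 x 50 x 3 mm, on the upper face of the green lip; origin at the centre of its underside (the orange lip has one too)
- tape_roll: grey roll of tape lying flat, 90 mm across, 50 mm high; origin at the centre of its underside. Leave alone
- mug: white mug, 76 mm across, 90 mm high; origin at the centre of its underside. Leave alone
- spool: small metal solder spool standing upright, 56 mm across, 48 mm high; origin at the centre of its underside. Leave alone
- screwdriver: screwdriver lying on the bench; origin under its middle. Leave alone
- meter: yellow hand multimeter lying flat, 130 x 70 x 32 mm; origin at the centre of its underside. Leave alone
- jar: small clear jar with a blue cap, 54 mm across, 70 mm high; origin at the centre of its underside. Leave alone

How it is judged:
At the end, for the whole second after the job is handed in: The green lid rests open on its stop (beyond 1.85 rad), the orange lid is shut (below 0.06 rad), both still; both cases stand upright and within 40 mm of where they began (value of joint green_lid above 1.85 rad and value of joint orange_lid below 0.06 rad and velocity of joint green_lid between -0.1 and 0.1 rad/s and velocity of joint orange_lid between -0.1 and 0.1 rad/s and distance of each of green_case, orange_case from where it was at the start of the episode below 0.04 m and angle between each of green_case, orange_case's own z axis and vertical below 0.05 rad and linear speed of each of green_case, orange_case below 0.02 m/s); the robot touches nothing.
It fails at once if a case is lifted off the bench or tipped up (12 mm or 0.2 rad) (height (world z) of any of green_case, orange_case above 0.012 m or angle between any of green_case, orange_case's own z axis and vertical above 0.2 rad).
It fails at once if the green lip is pinched (fingers press on it and on the pad on its upper face at once) (contact force between the fingers and green_lip above 1.5 N and contact force between the fingers and green_pad above 1.5 N).
It fails at once if a lip is squeezed or pushed with more than 20 N (contact force between the fingers and green_lip above 20 N or contact force between the fingers and orange_lip above 20 N).
It fails at once if another thing on the bench is moved by more than 30 mm (distance of any of tape_roll, mug, spool, screwdriver, meter, jar from where it was at the start of the episode above 0.03 m).
It also fails if it takes over 58 s, if anything falls off the work surface, if the arm or the gripper's body presses on something with over 40 N, if the wrist force passes 120 N, or if a joint passes its speed limit or range.

### The arm

A 6-joint arm with a two-finger parallel gripper is mounted at the origin on the work surface. World frame = base frame: x ahead of the robot, y to its left, z up, the work surface at z = 0. Lengths are in m, angles in rad, forces in N, time in s.
With the tool pointing down it reaches from about 0.2 to 0.875 m from the base axis. Payload 3.4 kg.
Tool frame: the origin (TCP) lies between the finger pads; the fingertips stand 14 mm ahead of it and the grasp point (between the pads) lies 5 mm behind it (tip_extent is the distance from the TCP to the fingertips, in m); z points along the fingers, y is the direction in which the jaws open and shut (so a half turn about z gives the same grasp; the last joint's range is limited). The gripper opens to 94 mm and grips with 3 to 60 N. Pads are 16 mm wide; open, the fingers measure 119 mm over their backs; the gripper's body (75 mm by 177 mm) begins 78 mm behind the grasp point.
Start: joints at [1.146, 0.276, 1.505, -0, 1.361, -0.121], TCP at [0.172, 0.549, 0.197] pointing down, gripper open.
Joint ranges: [-2.89, 2.89], [-0.75, 2.08], [0.22, 2.7], [-1.18, 4.32], [0.11, 2.71], [-2.7, 2.7]. Speed limits (rad/s): [2.57, 2.57, 3.14, 3.14, 3.14, 3.14].

### API

Orientations are given as a unit quaternion [x, y, z, w].
In Python, from rig import movep, movel, movej, set_gripper, wait, ik, get_obs, get_image, get_calibration, PlanningError, hand_in, tip_extent gives the robot as it stands. Calls block until the motion is done:
- movep(position, orientation): joint-space move of the TCP to a pose.
- movel(position, rotation=None, feed=0.15): straight line of the TCP; rotation=None keeps the orientation; feed is the mean speed in m/s.
- movej(angles): joint-space move.
- set_gripper(opening): finger opening in m; the grip force is fixed at half the most; returns when the fingers have stopped.
- wait(seconds).
- ik(position, orientation): joint angles nearest the present ones, or None.
- get_obs(): the state.
- get_image(name): name is "side" or "top" or "wrist"; returns (picture, depth): 480x640x3 uint8, red, green, blue; 480x640 float32, m along the optical axis (not along the pixel's ray), 0 where there is no reading.
- get_calibration(name): a dict with "K" (3x3 intrinsics, pixels), "D" ([k1, k2, p1, p2, k3] as OpenCV has them; the pictures are not rectified), "eye" and "orientation" of the camera in the world. Camera axes: x right, y down, z forward; pixel columns grow to the right and rows downward; lengths in m; the calibration is good to about 2 mm. A picture is of the moment at which its call begins: read the wrist's pose just before it. get_calibration takes no time and is no camera call; for the wrist camera it gives the pose at the moment of the call.
A pose or a line that the arm cannot do raises PlanningError and nothing moves.
- hand_in(): hands the job in, once; it reports no verdict.
The state is a dict: "t": time; "joint_positions": joint angles; "qvel": joint speeds; "tau": joint torques, N m; "ee_pos": TCP position; "tool_rot": TCP orientation; "contact_force": force on the tool from outside, world axes, zero at the start; "moment": the same for the moment, N m; "width": finger opening in m.
Only numpy, scipy, OpenCV 4.12 (cv2) and the standard library are available. Lean on these libraries where they do the work, as an engineer would, in place of code of your own. Each camera call takes 0.05 s, during which the arm holds its last target. There are 200 camera calls.

## Working session

There is one attempt and no reset: what is moved stays moved. The work goes in short steps, each a Python script; the robot and the scene stay as the last script left them, time stands still between calls to the robot, and variables do not carry over. Pictures are saved under pics/ and viewed, about 8 in all and at most 12, crops included, and the job is handed in when it is done.

```bash
ls; mkdir -p pics; python3 - <<'E'
from rig import *
import cv2,numpy as np
for n in ("top","side"):
    im,d=get_image(n); cv2.imwrite(f"pics/{n}0.png",im[:,:,::-1]); np.savez(f"{n}0.npz",im=im,d=d)
    c=get_calibration(n); print(n,c)
o=get_obs(); print(o)
E
```

```text
pics
top {'K': array([[509.85737202,   0.        , 314.11656799],
       [  0.        , 509.85737202, 251.71991265],
       [  0.        ,   0.        ,   1.        ]]), 'D': array([0.04651736, 0.        , 0.        , 0.        , 0.        ]), 'eye': array([ 0.44645966, -0.00911378,  1.24781109]), 'orientation': array([ 0.7109973 , -0.70111019,  0.03628234, -0.04013632])}
side {'K': array([[525.30455706,   0.        , 319.02518582],
       [  0.        , 525.30455706, 235.69125345],
       [  0.        ,   0.        ,   1.        ]]), 'D': array([-0.02553714,  0.        ,  0.        ,  0.        ,  0.        ]), 'eye': array([ 0.40467527, -1.03583192,  0.87151726]), 'orientation': array([ 0.89515491, -0.05749823,  0.03945171, -0.4402672 ])}
{'t': 0.1, 'joint_positions': array([ 1.14596729e+00,  2.76539742e-01,  1.50595208e+00, -5.76309693e-07,
        1.36070030e+00, -1.20969504e-01]), 'qvel': array([-3.99937968e-04, -3.95901991e-03, -3.74156541e-03,  5.06802869e-05,
        4.73951916e-04, -9.92291282e-04]), 'tau': array([ 3.10287316e-03, -4.05452192e+01, -2.37782228e+01,  7.05350214e-02,
        2.98454042e-02, -3.80721383e-05]), 'ee_pos': array([0.17182552, 0.5482066 , 0.19630839]), 'tool_rot': array([ 1.51345843e-01,  9.88480549e-01, -7.70216297e-04, -2.15277073e-04]), 'contact_force': array([ 0.23114037, -0.00511488, -0.23327427]), 'moment': array([-0.01613358,  0.00756789, -0.03290162]), 'width': 0.09422462090623362}
```

View pics/top0.png

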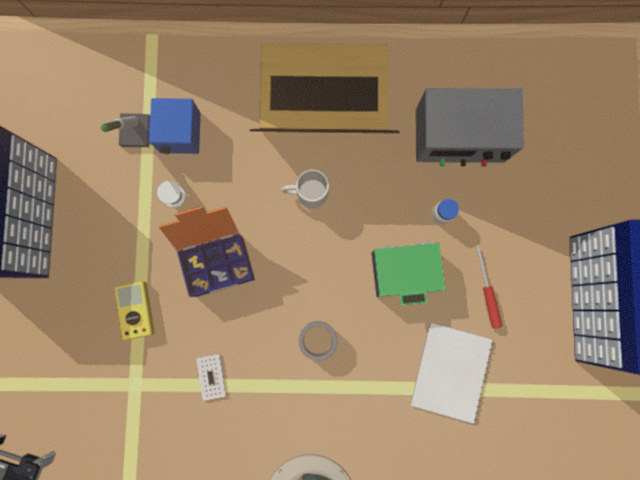

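View pics/side0.png

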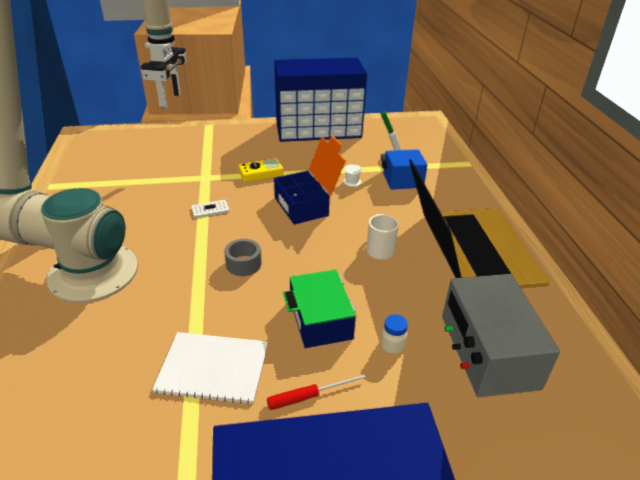

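The top view (image up = +x, left = +y) shows the green lid at about (410,270) with its lip at (413,298). The open orange lid is at (198,228) with its case at (217,265), and the spool is right behind it at (170,194). The tape roll is at (318,341) and the mug at (312,188).

```bash
cat > h.py <<'E'
import numpy as np,cv2
from scipy.spatial.transform import Rotation as R
from rig import *
def cloud(n,im,d,c=None):
    c=c or get_calibration(n); v,u=np.mgrid[0:480,0:640]
    p=cv2.undistortPoints(np.stack([u,v],-1).reshape(-1,1,2).astype(float),c["K"],c["D"]).reshape(480,640,2)
    P=np.dstack([p*d[...,None],d])
    return P@R.from_quat(c["orientation"]).as_matrix().T+c["eye"]
def hsv(im): return cv2.cvtColor(im,cv2.COLOR_RGB2HSV)
E
python3 - <<'E'
from h import *
for n in ("top","side"):
    f=np.load(n+"0.npz"); im,d=f["im"],f["d"]; P=cloud(n,im,d); H=hsv(im)
    h,s,v=H[...,0].astype(int),H[...,1],H[...,2]
    ok=(d>0)
    g=ok&(h>50)&(h<75)&(s>150)&(v>80)&(P[...,2]>.055)&(P[...,2]<.1)&(abs(P[...,0]-.42)<.15)&(abs(P[...,1]+.22)<.15)
    Q=P[g]; print(n,"green",len(Q),"z",np.percentile(Q[:,2],[5,50,95]))
    er=cv2.morphologyEx(g.astype(np.uint8),cv2.MORPH_CLOSE,np.ones((15,15)))>0
    r=cv2.minAreaRect(Q[:,:2].astype(np.float32)); print(" all rect",r,)
    # orient: PCA-free: search yaw via rectangle; print extents along case axes
    for a in [r[2]]:
        for k in range(4):
            t=np.radians(a+90*k)
            if abs((t+np.pi)%(2*np.pi)-np.pi)<np.pi/4:
                ax=np.array([np.cos(t),np.sin(t)]); ay=np.array([-ax[1],ax[0]])
                x=Q[:,:2]@ax; y=Q[:,:2]@ay; print(" yaw",t,"x",np.percentile(x,[0,1,99,100]),"y",np.percentile(y,[0,1,99,100]))
                m=x<x.max()-.118; print(" lip y",y[m].min(),y[m].max(),"lip edge w/ centre y:",ax*x.min()+ay*(y[m].min()+y[m].max())/2, "hinge",ax*x.max()+ay*(y.min()+y.max())/2)
    b=ok&(h>105)&(h<130)&(s>120)&(P[...,2]>.062)&(P[...,2]<.08)&(abs(P[...,0]-.43)<.14)&(abs(P[...,1]-.23)<.14)
    Q=P[b]; r=cv2.minAreaRect(Q[:,:2].astype(np.float32)); print(" orange rim",len(Q),r)
    o=ok&(h<14)&(s>190)&(P[...,2]>.075)&(P[...,2]<.25)&(abs(P[...,0]-.5)<.16)&(abs(P[...,1]-.25)<.16)
    Q=P[o]; print(" orange",len(Q),Q.min(0),Q.max(0)); c=Q.mean(0); w=np.linalg.svd(Q-c,full_matrices=0)[2]; print(c,w[2],"res",((Q-c)@w[2]).std())
    print(" top points",Q[Q[:,2]>Q[:,2].max()-.02].mean(0))
    for nm,(u0,u1,v0,v1) in dict(spool=(155,187,180,210),tape=(295,340,318,362)).items():
        if n=="top":
            q=P[v0:v1,u0:u1].reshape(-1,3); q=q[q[:,2]>.03]; print(nm,q.min(0),q.max(0))
E
```

```text
Traceback (most recent call last):
IndexError: index -1 is out of bounds for axis 0 with size 0
```

```bash
python3 - <<'E'
from h import *
f=np.load("top0.npz"); im,d=f["im"],f["d"]; P=cloud("top",im,d); H=hsv(im)
for u,v in [(410,270),(420,250),(413,291),(413,299),(413,320),(217,265),(205,228),(190,228),(300,400),(245,265),(318,323)]: print((u,v),H[v,u],d[v,u],P[v,u].round(4))
E
```

```text
(410, 270) [ 63 110 165] 1.17274 [ 0.5344 -0.2226  0.0764]
(420, 250) [ 63 114 166] 1.1788398 [ 0.5811 -0.2461  0.0752]
(413, 291) [ 64 111 167] 1.1689173 [ 0.4864 -0.2293  0.075 ]
(413, 299) [20 69 74] 1.1644517 [ 0.4682 -0.2287  0.0775]
(413, 320) [ 16  90 153] 1.2345667 [ 0.4191 -0.2425  0.0016]
(217, 265) [130  77  76] 1.1995325 [0.5416 0.226  0.053 ]
(205, 228) [ 10 157 140] 1.141003 [0.6187 0.2423 0.1203]
(190, 228) [ 11 165 141] 1.1201081 [0.6151 0.2704 0.1411]
(300, 400) [ 16  86 192] 1.2128264 [0.2276 0.027  0.0043]
(245, 265) [127 101  91] 1.244354 [0.5461 0.1667 0.008 ]
(318, 323) [ 23  15 136] 1.1875807 [ 0.4098 -0.0131  0.0492]
```

```bash
python3 - <<'E'
from h import *
for n in ("top","side"):
    f=np.load(n+"0.npz"); im,d=f["im"],f["d"]; P=cloud(n,im,d); H=hsv(im)
    h,s,v=H[...,0].astype(int),H[...,1],H[...,2]; ok=d>0
    g=ok&(h>50)&(h<75)&(s>70)&(P[...,2]>.066)&(P[...,2]<.085)&(abs(P[...,0]-.53)<.12)&(abs(P[...,1]+.22)<.13)
    Q=P[g]; print(n,"green",len(Q),"z",np.percentile(Q[:,2],[5,50,95]))
    r=cv2.minAreaRect(Q[:,:2].astype(np.float32)); print(" rect",r)
    for k in range(4):
        t=np.radians(r[2]+90*k); t=(t+np.pi)%(2*np.pi)-np.pi
        if abs(t)<np.pi/4:
            ax=np.array([np.cos(t),np.sin(t)]); ay=np.array([-ax[1],ax[0]])
            x=Q[:,:2]@ax; y=Q[:,:2]@ay; m=x<x.max()-.118
            print(" yaw",t,"x",x.min(),x.max(),"y",y.min(),y.max(),"lip y",y[m].min(),y[m].max(),"edge",ax*x.min()+ay*(y[m].min()+y[m].max())/2,"hinge",ax*x.max()+ay*(y.min()+y.max())/2)
    b=ok&(h>105)&(h<140)&(s>60)&(P[...,2]>.064)&(P[...,2]<.078)&(abs(P[...,0]-.54)<.13)&(abs(P[...,1]-.225)<.13)
    Q=P[b]; print(" orange rim",len(Q),cv2.minAreaRect(Q[:,:2].astype(np.float32)))
    o=ok&(h<14)&(s>125)&(P[...,2]>.078)&(P[...,2]<.25)&(abs(P[...,0]-.6)<.16)&(abs(P[...,1]-.25)<.16)
    Q=P[o]; c=np.median(Q,0); w=np.linalg.svd(Q-Q.mean(0),full_matrices=0)[2]; print(" orange",len(Q),Q.min(0),Q.max(0),c,w[2],"res",((Q-Q.mean(0))@w[2]).std())
    print(" top points",Q[Q[:,2]>Q[:,2].max()-.015].mean(0), "low",Q[Q[:,2]<.09].mean(0),Q[Q[:,2]<.09].min(0),Q[Q[:,2]<.09].max(0))
    if n=="top":
      for nm,(u0,u1,v0,v1) in dict(spool=(155,187,180,210),tape=(295,340,318,362),mug=(280,332,168,212)).items():
        q=P[v0:v1,u0:u1].reshape(-1,3); q=q[q[:,2]>.03]; print(nm,q.min(0),q.max(0))
E
```

```text
top green 3201 z [0.0722086  0.07591337 0.0797378 ]
 rect ((0.5245870351791382, -0.22233763337135315), (0.13305000960826874, 0.14913319051265717), 6.649906158447266)
 yaw 0.11606275741355265 x 0.42878555608793506 0.5618355538015173 y -0.35615682061642095 -0.20702361624081556 lip y -0.31087532992276473 -0.25235576506650037 edge [ 0.45851255 -0.23006654] hinge [ 0.59066449 -0.21463387]
 orange rim 320 ((0.5415128469467163, 0.22859537601470947), (0.1082019954919815, 0.1503233164548874), 16.820018768310547)
 orange 2032 [0.57506377 0.17673349 0.07811264] [0.65755833 0.32761029 0.19929998] [0.6198725  0.25457406 0.13640521] [-0.88710754 -0.27364384  0.37169782] res 0.0013464606216800844
 top points [0.64199774 0.26039764 0.19245783] low [0.60050913 0.24631382 0.08398494] [0.57506377 0.17673349 0.07811264] [0.62437376 0.31952193 0.08974281]
spool [ 0.44645966 -0.00911378  0.04255533] [0.74258545 0.37642458 1.24781109]
tape [ 0.32741432 -0.05776708  0.03178935] [0.44645966 0.03062926 1.24781109]
mug [ 0.44645966 -0.03283279  0.03003328] [0.76683055 0.07709773 1.24781109]
side green 2610 z [0.07339498 0.07620462 0.07877657]
 rect ((0.526924729347229, -0.2234877645969391), (0.1348435878753662, 0.1536286175251007), 6.309901237487793)
 yaw 0.11012855206982675 x 0.4317481522172368 0.5665917304601343 y -0.35686039877672887 -0.2032317794449579 lip y -0.3105003873074397 -0.2501258717780763 edge [ 0.45994073 -0.23116324] hinge [ 0.59393807 -0.21607769]
 orange rim 276 ((0.5436109304428101, 0.2274855673313141), (0.11025487631559372, 0.15758803486824036), 15.895875930786133)
 orange 1190 [0.58149309 0.17269221 0.07800775] [0.65761098 0.33150659 0.19893685] [0.6229218  0.2500542  0.13225954] [-0.88891917 -0.26841144  0.3711846 ] res 0.0018088074313299997
 top points [0.64512914 0.25749031 0.19124355] low [0.60500919 0.24203805 0.08383861] [0.58149309 0.17269221 0.07800775] [0.62918163 0.3227661  0.08971211]
```

Both cameras agree. Green has yaw ≈0.113, with its lip edge at (0.459,-0.2305) and hinge at (0.593,-0.2155). Orange has its centre at (0.5425,0.228) and yaw ≈0.29. Next I'll plan both pushes and check that they are reachable.

```bash
cat >> h.py <<'E'
def rot(yaw,pitch,flip=0):
    "tool z along case x, pitched down by pitch; jaws along case y"
    c,s=np.cos(yaw),np.sin(yaw); z=np.array([c*np.cos(pitch),s*np.cos(pitch),-np.sin(pitch)])
    y=np.array([-s,c,0])*(-1 if flip else 1); return R.from_matrix(np.column_stack([np.cross(y,z),y,z])).as_quat()
class Case:
    def __init__(s,hinge,yaw): s.h=np.array([*hinge,.0705]); s.yaw=yaw; s.ax=np.array([np.cos(yaw),np.sin(yaw),0])
    def pt(s,x,z): return s.h+s.ax*x+np.array([0,0,z])   # x from hinge backward, z above hinge
G=Case((.5925,-.2155),.113); O=Case((.5425+.055*np.cos(.29),.228+.055*np.sin(.29)),.29)
def gpath(pitch,ths,r=.122,gap=0.):
    "TCP positions pushing lid to th with closed fingers pitched down; finger half thickness 8 mm, tip 14 mm ahead"
    out=[]
    for th in ths:
        t=np.array([np.cos(pitch),-np.sin(pitch)]); m=np.array([np.sin(pitch),np.cos(pitch)]); n=np.array([np.sin(th),np.cos(th)]); l=np.array([-np.cos(th),np.sin(th)])
        if th<pitch: # lip edge bears on finger's upper side, 12 mm behind the tip
            tip=.135*l-m*(.008+gap)+t*.012
        else: # tip corner bears on lid at r (blend)
            k=min(1,(th-pitch)/.3); rr=.123*(1-k)+r*k
            tip=rr*l-n*gap-m*.008*np.sign(m@n)
        out.append(tip-.014*t)
    return out
E
python3 - <<'E'
from h import *
print("tip",tip_extent() if callable(tip_extent) else tip_extent)
for f in (0,1): print("O",f,[ik(O.pt(x,z),rot(O.yaw,np.pi/2,f)) is not None and ik(O.pt(x,z),rot(O.yaw,np.pi/2,f)).round(2) for x,z in [(.09,.2),(.09,.11),(-.03,.11)]])
ths=np.linspace(0,1.65,8)
for pd in (15,25,35,45):
  for y in (.113,-.1,-.3):
    for f in (0,1):
      q=[ik(G.pt(*p),rot(y,np.radians(pd),f)) for p in gpath(np.radians(pd),ths)]
      print(pd,y,f,[x is not None for x in q], q[0].round(2) if q[0] is not None else "", q[-1].round(2) if q[-1] is not None else "")
E
```

```text
tip 0.014
O 0 [array([ 0.28,  0.5 ,  0.97, -0.  ,  1.67, -1.58]), array([ 0.28,  0.53,  1.14, -0.  ,  1.47, -1.58]), array([ 0.28,  0.34,  1.45, -0.  ,  1.35, -1.58])]
O 1 [array([ 0.28,  0.5 ,  0.97, -0.  ,  1.67,  1.56]), array([ 0.28,  0.53,  1.14, -0.  ,  1.47,  1.56]), array([ 0.28,  0.34,  1.45, -0.  ,  1.35,  1.56])]
15 0.113 0 [True, True, True, True, True, True, True, True] [-1.56  0.89  2.64  1.57  1.29  1.18] [-1.12  0.42  2.42  1.82  1.22  1.87]
15 0.113 1 [True, True, True, True, True, True, True, True] [-1.56  0.89  2.64  1.57  1.29 -1.97] [-1.12  0.42  2.42  1.82  1.22 -1.27]
15 -0.1 0 [False, False, False, False, False, True, True, True]  [-0.98  0.4   2.56  2.22  1.2   1.72]
15 -0.1 1 [False, False, False, False, False, True, True, True]  [-0.98  0.4   2.56  2.22  1.2  -1.42]
15 -0.3 0 [False, False, False, False, False, False, False, True]  [-0.73  0.4   2.63  2.7   1.21  1.62]
15 -0.3 1 [False, False, False, False, False, False, False, True]  [-0.73  0.4   2.63  2.7   1.21 -1.52]
25 0.113 0 [True, True, True, True, True, True, True, True] [-1.48  0.62  2.58  1.58  
[... 1381 characters left out ...]
False, False] [-1.22  0.25  2.39  1.3   0.79  2.28] 
45 0.113 1 [True, True, True, True, True, True, True, True] [-1.22  0.25  2.39  1.3   0.79 -0.86] [-0.86  0.11  2.05  1.01  0.76 -0.09]
45 -0.1 0 [True, True, True, False, False, False, False, False] [-1.14  0.2   2.49  1.6   0.65  2.23] 
45 -0.1 1 [True, True, True, True, True, True, True, True] [-1.14  0.2   2.49  1.6   0.65 -0.91] [-0.75  0.06  2.11  1.01  0.53  0.14]
45 -0.3 0 [True, True, False, False, False, False, True, True] [-0.98  0.17  2.55  2.01  0.52  2.12] [-0.6   0.04  2.13  0.8   0.29 -2.57]
45 -0.3 1 [True, True, True, True, True, True, True, True] [-0.98  0.17  2.55  2.01  0.52 -1.02] [-0.6   0.04  2.13  0.8   0.29  0.58]
```

```bash
python3 - <<'E'
from h import *
def F(): o=get_obs(); print(round(o["t"],2),o["ee_pos"].round(3),o["contact_force"].round(2))
set_gripper(0.0)
q=rot(O.yaw,np.pi/2,0)
p=get_obs()["ee_pos"]; movel(p+[0,0,.12],feed=.3)
movep(O.pt(.09,.22),q); F()
movel(O.pt(.09,.112),feed=.15); F()
for x in np.arange(.075,-.04,-.015): movel(O.pt(x,.112),feed=.06); F()
wait(.5); movel(O.pt(-.03,.25),feed=.25); F(); print(get_obs()["width"])
im,d=get_image("side"); cv2.imwrite("pics/side1.png",im[100:340,200:520,::-1]); 
E
```

```text
4.16 [0.681 0.27  0.291] [-0.74  0.16  0.65]
5.03 [0.682 0.27  0.184] [ 0.31 -0.07  0.27]
5.42 [0.667 0.265 0.183] [ 0.16 -0.65 -0.31]
5.83 [0.653 0.261 0.183] [ 1.37 -0.26  2.76]
6.22 [0.642 0.257 0.186] [ 3.9   0.81 11.08]
6.62 [0.629 0.254 0.189] [ 4.18  0.06 18.15]
7.03 [0.609 0.248 0.181] [0.24 0.09 0.25]
7.42 [0.595 0.244 0.183] [ 0.62 -0.32  0.06]
7.83 [0.581 0.239 0.183] [ 0.12 -0.3   0.58]
8.22 [0.566 0.235 0.183] [ 0.69 -0.63  0.04]
9.43 [0.566 0.235 0.319] [ 0.33  1.   -0.95]
0.0006462460050957214
```

View pics/side1.png

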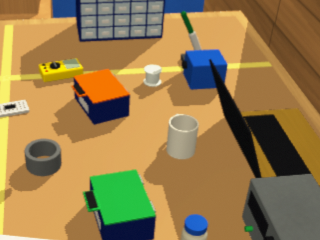

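Side view 1 shows the orange lid shut level on its case (crop ~(100,88)), with the spool and mug undisturbed. The wrist saw 18 N of vertical force for a moment. That is closer to the limit than I want, so the green push will use small, force-checked steps.

```bash
python3 - <<'E'
from h import *
def F(): o=get_obs(); print(round(o["t"],2),o["ee_pos"].round(3),o["contact_force"].round(2),o["joint_positions"].round(2))
pd=np.radians(35); q=rot(G.yaw,pd,1); t=R.from_quat(q).as_matrix()[:,2]
p0=G.pt(*gpath(pd,[0],gap=.01)[0]); out=p0-.07*t
print(p0,out)
hi=out+[-.02,0,.18]; print(ik(hi,q))
movep(hi,q); F()
movel(out,feed=.15); F()
movel(p0,feed=.06); F()
im,d=get_image("side"); cv2.imwrite("pics/side2.png",cv2.resize(im[220:380,200:400,::-1],None,fx=4,fy=3.75)[:600]); 
E
```

```text
[ 0.44647461 -0.23207146  0.05690242] [ 0.38949966 -0.23853718  0.09705277]
[-1.66033064 -0.10944469  2.18636974  0.94365025  1.43644185 -0.52655873]
11.52 [ 0.37  -0.238  0.277] [-0.68 -0.11  0.25] [-1.66 -0.11  2.19  0.94  1.44 -0.53]
12.88 [ 0.39  -0.239  0.097] [-0.35  0.88  0.04] [-1.59  0.29  2.48  1.21  1.05 -1.15]
14.19 [ 0.446 -0.232  0.057] [-0.42  0.95  0.57] [-1.38  0.43  2.51  1.5   0.96 -1.32]
```

View pics/side2.png

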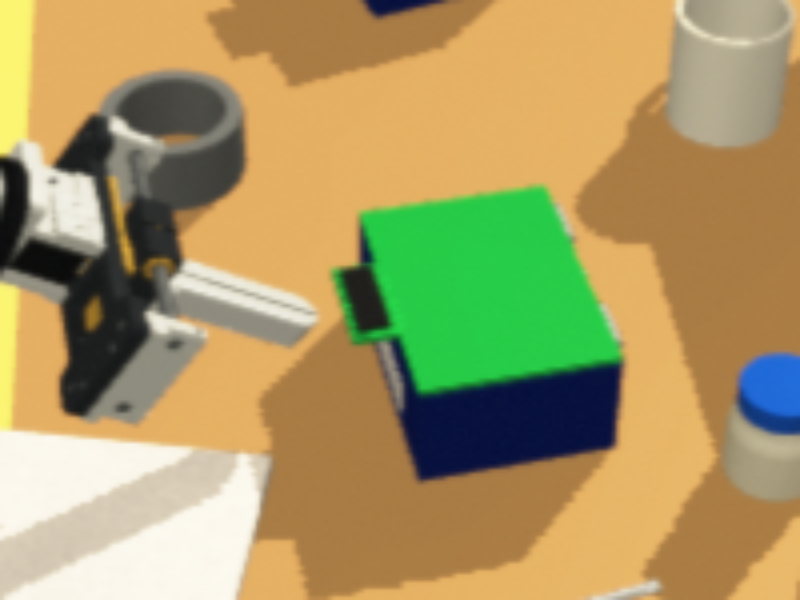

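Side view 2 shows the closed fingers with the tip at crop (310,325), just in front of and below the lip edge (345,300), as planned. I'll insert 5 mm deeper than planned and push up along the lip's arc.

```bash
sed -i 's/t\*\.012/t*.017/; s/rr=.123\*(1-k)+r\*k/rr=.118/' h.py; python3 - <<'E'
from h import *
pd=np.radians(35); q=rot(G.yaw,pd,1)
f0=get_obs()["contact_force"]
movel(G.pt(*gpath(pd,[0],gap=.008)[0]),feed=.05)
for th in np.linspace(0,1.68,25):
    movel(G.pt(*gpath(pd,[th])[0]),feed=.05)
    o=get_obs(); f=o["contact_force"]-f0; print(round(th,2),round(o["t"],1),o["ee_pos"].round(3),f.round(1))
    if np.linalg.norm(f)>8: print("STOP"); break
for n in ("side",): im,d=get_image(n); cv2.imwrite("pics/side3.png",cv2.resize(im[180:380,200:440,::-1],None,fx=3,fy=3))
E
```

```text
0.0 14.8 [ 0.456 -0.231  0.062] [-0.2  0.5  0.8]
0.07 15.2 [ 0.456 -0.231  0.072] [ 0.5  0.2 -0.7]
0.14 15.5 [ 0.457 -0.231  0.081] [-0.5  0.4 -0.4]
0.21 15.8 [ 0.459 -0.231  0.09 ] [-0.9  0.4  0.8]
0.28 16.2 [ 0.461 -0.23   0.099] [0.1 0.2 0.7]
0.35 16.5 [ 0.464 -0.23   0.108] [-0.8 -0.7  0.7]
0.42 16.9 [ 0.468 -0.23   0.117] [-0.1  0.6  0.5]
0.49 17.2 [ 0.472 -0.229  0.126] [ 0.3  0.1 -0.6]
0.56 17.5 [ 0.477 -0.229  0.134] [ 0.5 -0.5 -0.8]
0.63 17.9 [ 0.482 -0.228  0.141] [0.2 0.1 0.7]
0.7 18.2 [ 0.487 -0.227  0.148] [-0.1 -0.3 -0.1]
0.77 18.5 [ 0.492 -0.227  0.154] [-0.4  0.5 -0. ]
0.84 18.8 [ 0.498 -0.226  0.16 ] [-0.1 -0.   0.4]
0.91 19.1 [ 0.505 -0.225  0.165] [ 0.4  0.7 -0.5]
0.98 19.5 [ 0.511 -0.225  0.17 ] [0.5 1.  0.5]
1.05 19.8 [ 0.518 -0.224  0.175] [-0.2  0.1  0.4]
1.12 20.1 [ 0.526 -0.223  0.178] [ 0.3 -1.   0.3]
1.19 20.4 [ 0.533 -0.222  0.182] [-0.6  0.   0.6]
1.26 20.7 [ 0.541 -0.221  0.184] [-1.2  0.5  0.1]
1.33 21.0 [ 0.549 -0.22   0.187] [-0.1 -0.1  0.3]
1.4 21.4 [ 0.557 -0.219  0.188] [0.3 0.3 0.7]
1.47 21.7 [ 0.565 -0.218  0.189] [-0.8  0.3  0.7]
1.54 22.0 [ 0.573 -0.218  0.19 ] [-0.4  0.7  0.9]
1.61 22.3 [ 0.581 -0.217  0.19 ] [-0.4  0.1  1.1]
1.68 22.6 [ 0.59  -0.216  0.189] [0.3 0.9 0.6]
```

View pics/side3.png

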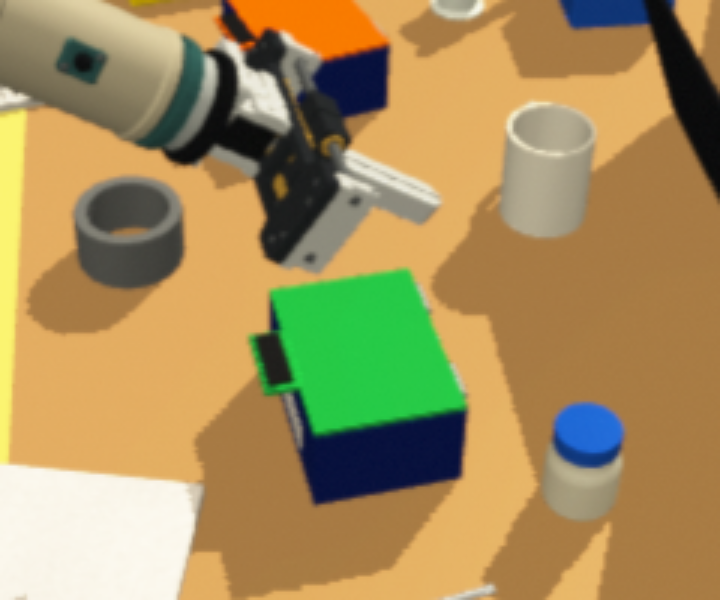

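Side view 3 shows the green lid still shut, so the finger slipped past the lip without catching it. I'll compare the real fingertip position with the commanded one before retrying deeper.

```bash
python3 - <<'E'
from h import *
o=get_obs(); M=R.from_quat(o["tool_rot"]).as_matrix()
for n in ("side","top"):
    im,d=get_image(n); P=cloud(n,im,d); H=hsv(im)
    L=(P-o["ee_pos"])@M   # tool coords
    m=(d>0)&(abs(L[...,0])<.03)&(abs(L[...,1])<.035)&(L[...,2]>-.07)&(L[...,2]<.04)
    Q=L[m]; print(n,len(Q),"z max",np.sort(Q[:,2])[-8:].round(4))
    for a in np.arange(-.06,.03,.01):
        s=Q[(Q[:,2]>=a)&(Q[:,2]<a+.01)]
        if len(s): print(round(a,3),len(s),"x",s[:,0].min().round(4),s[:,0].max().round(4),"y",s[:,1].min().round(4),s[:,1].max().round(4))
    h,s=H[...,0].astype(int),H[...,1]
    g=(d>0)&(h>50)&(h<75)&(s>70)&(P[...,2]>.066)&(P[...,2]<.085)&(abs(P[...,0]-.53)<.12)&(abs(P[...,1]+.22)<.13)
    Q=P[g]; print(cv2.minAreaRect(Q[:,:2].astype(np.float32)),len(Q)); X=(Q-G.h)@G.ax; print("x' range",np.percentile(X,[0,.5,99.5,100]).round(4))
E
```

```text
side 297 z max [-0.0115 -0.0112 -0.0108 -0.0106 -0.0103 -0.0088 -0.0088 -0.0073]
-0.06 53 x -0.0068 0.0129 y -0.0124 0.0153
-0.05 59 x -0.0083 0.0129 y -0.011 0.016
-0.04 55 x -0.0078 0.0127 y -0.012 0.0145
-0.03 57 x -0.0077 0.0126 y -0.0121 0.0153
-0.02 34 x -0.0078 0.0127 y -0.0097 0.0142
-0.01 3 x -0.0029 0.011 y 0.0031 0.0045
((0.5269113779067993, -0.22312504053115845), (0.13445009291172028, 0.1538577377796173), 6.920634746551514) 2612
x' range [-0.1332 -0.132  -0.0005  0.0015]
top 314 z max [-0.0117 -0.0116 -0.0116 -0.0115 -0.0101 -0.0099 -0.0095 -0.008 ]
-0.06 58 x -0.0087 0.0122 y -0.0129 0.0117
-0.05 58 x -0.0076 0.0134 y -0.0132 0.0121
-0.04 53 x -0.0104 0.0137 y -0.0127 0.0121
-0.03 53 x -0.0076 0.0121 y -0.0124 0.0124
-0.02 33 x 0.0066 0.012 y -0.0119 0.011
-0.01 3 x 0.0065 0.0098 y -0.0017 0.003
((0.5370852947235107, -0.22064894437789917), (0.10726463049650192, 0.1496223360300064), 6.9397993087768555) 1684
x' range [-0.1098 -0.1072 -0.0028 -0.0015]
```

The real tip is 11 mm behind the TCP with the gripper closed, against the 14 mm ahead that was stated. Both cameras agree, and it explains the tight orange push too. The half-thickness is about 12 mm. I'll correct the path and retry.

```bash
sed -i 's/out.append(tip-.014\*t)/out.append(tip+.011*t)/; s/(\.008+gap)/(.012+gap)/; s/m\*\.008/m*.012/' h.py; python3 - <<'E'
from h import *
print(tip_extent() if callable(tip_extent) else tip_extent)
pd=np.radians(35); q=rot(G.yaw,pd,1); t=R.from_quat(q).as_matrix()[:,2]
ths=np.linspace(0,1.68,25); path=[G.pt(*p) for p in gpath(pd,ths)]
print(all(ik(p,q) is not None for p in path))
p0=G.pt(*gpath(pd,[0],gap=.008)[0]); out=p0-.07*t; print(p0,out)
p=get_obs()["ee_pos"]
movel(p-.12*G.ax+[0,0,.03],feed=.25); 
movel(out+[0,0,.1],feed=.25); movel(out,feed=.15); movel(p0,feed=.06)
o=get_obs(); print(o["t"],o["ee_pos"],o["contact_force"].round(1))
im,d=get_image("side"); cv2.imwrite("pics/side4.png",cv2.resize(im[220:380,200:400,::-1],None,fx=3,fy=3))
E
```

```text
0.014
True
[ 0.4697526  -0.2294298   0.03805682] [ 0.41277766 -0.23589551  0.07820717]
25.9833 [ 0.46964483 -0.22958575  0.03820789] [0.4 0.4 0.2]
```

View pics/side4.png

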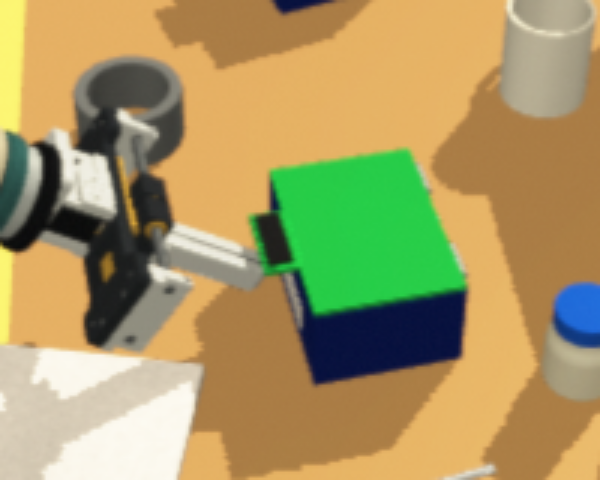

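Side view 4 shows the fingertip now tucked under the lip at (262,270) with no contact force, so I'll push.

```bash
python3 - <<'E'
from h import *
pd=np.radians(35); f0=get_obs()["contact_force"]
for i,th in enumerate(np.linspace(0,1.68,25)):
    movel(G.pt(*gpath(pd,[th])[0]),feed=.05)
    o=get_obs(); f=o["contact_force"]-f0
    if i%3==0: print(round(th,2),round(o["t"],1),o["ee_pos"].round(3),f.round(1))
    if np.linalg.norm(f)>8: print("STOP",th,f); break
im,d=get_image("side"); cv2.imwrite("pics/side5.png",cv2.resize(im[180:380,200:440,::-1],None,fx=2.5,fy=2.5))
E
```

```text
0.0 26.3 [ 0.474 -0.229  0.045] [-0.   0.2  0.1]
0.21 27.4 [ 0.477 -0.229  0.073] [ 1.2 -0.2  0.5]
0.42 28.4 [ 0.486 -0.228  0.099] [ 0.6 -0.2 -1.1]
0.63 29.4 [ 0.5   -0.226  0.124] [-0.1 -0.8  1.3]
0.84 30.4 [ 0.516 -0.224  0.142] [-0.3 -1.   0.5]
1.05 31.3 [ 0.537 -0.222  0.157] [-0.5 -0.8  0.1]
1.26 32.3 [ 0.559 -0.219  0.167] [-0.6 -0.3  0.5]
1.47 33.2 [ 0.583 -0.216  0.172] [ 0.9 -0.3  0.7]
1.68 34.2 [ 0.608 -0.214  0.172] [ 0.3 -0.7  0.3]
```

View pics/side5.png

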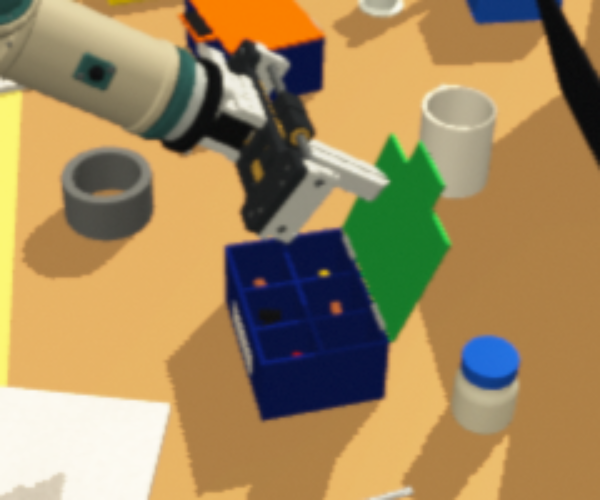

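Side view 5 shows the green lid up and past upright, leaning back (top at (410,150)). Next I'll retract and measure both lids.

```bash
python3 - <<'E'
from h import *
p=get_obs()["ee_pos"]
movel(p-.12*G.ax+[0,0,.03],feed=.2); p=get_obs()["ee_pos"]; movel(p-.04*G.ax+[0,0,.1],feed=.2); wait(.5)
im,d=get_image("side"); cv2.imwrite("pics/side6.png",im[:,:,::-1])
P=cloud("side",im,d); H=hsv(im); h,s=H[...,0].astype(int),H[...,1]
g=(d>0)&(h>50)&(h<75)&(s>70)&(P[...,2]>.08)&(P[...,2]<.25)&(abs(P[...,0]-.6)<.12)&(abs(P[...,1]+.22)<.13)
Q=P[g]-P[g].mean(0); w=np.linalg.svd(Q,full_matrices=0)[2][2]; a=np.arctan2(abs(w@G.ax),abs(w[2])); print("green",len(Q),w,"angle",np.pi-a if P[g][:,0][P[g][:,2]>.16].mean()>P[g][:,0][P[g][:,2]<.1].mean() else a)
o=(d>0)&(h<14)&(s>125)&(P[...,2]>.06)&(P[...,2]<.25)&(abs(P[...,0]-.55)<.16)&(abs(P[...,1]-.23)<.13)
Q=P[o]; w=np.linalg.svd(Q-Q.mean(0),full_matrices=0)[2][2]; print("orange",len(Q),"z",np.percentile(Q[:,2],[2,50,98]),w,"rect",cv2.minAreaRect(Q[:,:2].astype(np.float32)))
b=(d>0)&(h>105)&(h<140)&(s>60)&(P[...,2]>.064)&(P[...,2]<.078)&(abs(P[...,0]-.53)<.13)&(abs(P[...,1]+.22)<.13)
print("green rim",cv2.minAreaRect(P[b][:,:2].astype(np.float32)))
x=get_obs(); print(x["t"],x["ee_pos"],x["contact_force"])
E
```

```text
green 1849 [-0.92279216 -0.10337214  0.37117223] angle 1.951067795956104
orange 154 z [0.06878238 0.07547689 0.08102597] [-0.0208195   0.00131724 -0.99978238] rect ((0.5332039594650269, 0.22258645296096802), (0.13425134122371674, 0.1551746428012848), 16.833534240722656)
green rim ((0.5686231851577759, -0.2364743947982788), (0.16563567519187927, 0.19072742760181427), 6.18187141418457)
36.2167 [ 0.44861009 -0.23200784  0.30157299] [ 0.40473165 -0.52179028  0.26316481]
```

View pics/side6.png

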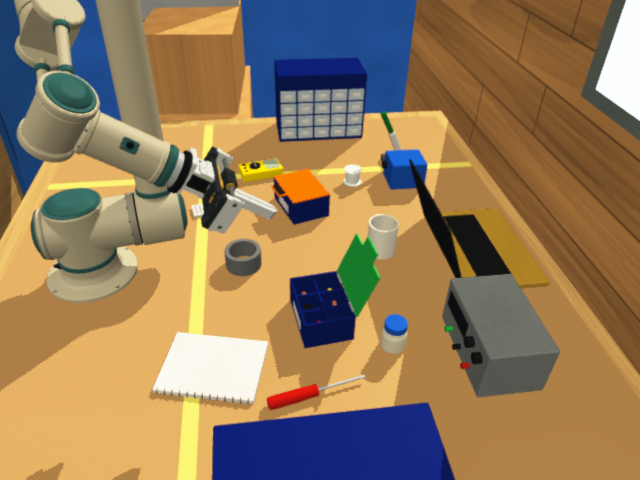

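```bash
python3 -c "
from rig import *
print(hand_in(), get_obs()['t'])"
```

```text
the job is handed in; nothing more can be done
the job is handed in; nothing more can be done
```

The orange lid is shut and the green lid rests fully open on its stop. I handed the job in at about 36 s of the 58 s allowed, and no verdict was reported.

**What I did:** with closed fingertips, I pushed the orange lid from behind until it fell shut. I then reached under the green lip and pushed it along its arc past upright, until it fell back on its stop.

**Last checks (side camera):**
- **Green lid:** measured at 1.951 rad, so on its stop.
- **Orange lid:** level to about 0.02 rad, with its upper face at 75.5 mm, so shut. Its case is within about 3 mm of where it began.
- **Everything else:** the other items look to be in their original places in the picture. The arm was clear of everything, with only noise left in the force reading.

**What went wrong or disagreed:**
- **First green attempt missed:** both cameras put the closed fingertips 11 mm behind the TCP, while `tip_extent` says 14 mm ahead. The finger slipped past the lip without moving anything. After I corrected for this, the second push worked, with forces under 2 N at the steps I printed.
- **Orange push force:** because of the same offset, the wrist force reached about 18 N upwards for a moment. That was a spot reading between steps, so the true peak against the 20 N lip limit is not known.
- **Green case position:** the final fit of the green case rim was spoiled by other dark pixels. I judged that case unmoved from the picture only, not from a measurement.

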